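Caliper check of a stepped pump shaft

ROBOT

A 6-joint arm with a two-finger parallel gripper is mounted at the origin on the work surface. World frame = base frame: x ahead of the robot, y to its left, z up, the work surface at z = 0. Lengths are in m, angles in rad, forces in N, time in s.
With the tool pointing down it reaches from about 0.4 to 0.825 m from the base axis. Payload 7 kg.
Tool frame: the origin (TCP) lies between the finger pads; the fingertips stand 22 mm ahead of it and the grasp point (between the pads) lies 3 mm ahead of it (arm.tip_reach is the distance from the TCP to the fingertips, in m); z points along the fingers, y is the line along which they close (so a half turn about z gives the same grasp; the last joint's range is limited). The gripper opens to 88 mm and grips with 3 to 60 N. Pads are 19 mm wide; open, the fingers measure 130 mm over their backs; the gripper's body (78 mm by 193 mm) begins 47 mm behind the grasp point.
Start: joints at [1.439, 0.359, 0.012, 0, -1.224, -0.288], TCP at [0.275, 0.616, 0.249] pointing down, gripper open.
Joint ranges: [-3.07, 3.07], [-1.43, 2.12], [-1.02, 1.25], [-3.03, 1.67], [-3.05, -0], [-3.03, 3.03]. Speed limits (rad/s): [2.39, 2.39, 3.01, 3.14, 3.14, 3.14].

INTERFACE

Orientations are given as [roll, pitch, yaw] about the fixed x, y, z axes, in that order (R = Rz(yaw) Ry(pitch) Rx(roll)).
In Python, from station import arm, viewer gives the robot as it stands. The module is installed in compiled form; this text tells all that it offers.
- The arm moves only by the tool apply_moves, never from a script. Its argument "commands" is a list that holds one entry, the list of rows, each a list of 5 numbers: the closure, from -1 (fully open) to 1 (shut), then the shift along the world's x, y, z as a fraction of full scale, then the turn about the world's z as a fraction of full scale. In form: [[[fingers, tx, ty, tz, yaw], ...]]. A call has 1 to 12 rows; each row shifts and turns the commanded pose from where the row before left it; what a row does not reach is not made up. Full scale, the value 1, is 20 cm for a shift and pi rad for a turn. A row lasts 1/10 s, in which the tool goes at most 50 mm and 8.59 degrees, less where a joint would pass 70% of its speed; a pose out of reach is approached as far as the arm can. A call with a number of a shift or a turn outside -1 to 1 is refused whole. A call with a gripper value outside its range is refused whole. The fingers move at their own pace and stop on an object; "force" is the grip in N (left out, the last holds). Time passes only in rows, so rows that do not move let the fingers close. It gives the time, the measured TCP pose, the force, the opening and the grip force at its end, in the units of the state.
- arm.get_state(): the state, without advancing time (a new reading comes with each control period).
- viewer.grab_frame(name): name is "scene" or "side" or "wrist"; returns a dict with "image" (400x640x3 uint8, blue, green, red), "mtx" (3x3 intrinsics, pixels), "k1" (the pictures are not rectified: a ray, as slopes to the right and down, at radius r is drawn at 1 + k1 r^2 times it, then the intrinsics apply), "rvec" (rotation vector, rad) and "tvec" (3), from world to camera coordinates, as OpenCV has them. Camera axes: x right, y down, z forward; pixel columns grow to the right and rows downward; lengths in m; the calibration is good to about 2 mm. A picture is of the moment at which its call begins. There is no depth.
- arm.job_done(): hands the job in; it is judged then, once.
The state is a dict: "t": time; "q": joint angles; "qd": joint speeds; "joint_efforts": joint torques, N m; "eef_pos": TCP position; "ee_rot": TCP orientation; "force": force on the tool from outside, world axes, zero at the start; "moment": the same for the moment, N m; "width": finger opening in m; "gripper_force": force on a finger pad.
Only numpy, scipy, OpenCV 4.12 (cv2) and the standard library are available. Lean on these libraries where they do the work, as an engineer would, in place of code of your own. Each camera call takes 0.05 s, during which the arm holds its last target. There are 200 camera calls.

TASK

Stand the stepped steel pump shaft, thick end down, on the base plate of the bench caliper between its two open jaws. Then slide the moving jaw gently shut until the shaft's thick foot is nipped between both jaws, and let go, leaving the shaft upright and the jaws closed on it.

Things in the scene. Friction and masses are not known exactly. Their poses are not given: they have to be found in the camera images.
- shaft_mid (a point): Loose turned steel shaft, 0.35 kg, 64 mm tall, upright on a 3 mm mat: foot 36 mm across and 30 mm high, then a thinner journal 24 mm across and 34 mm high, to grip it by. The only part thick below and thin above; beside it stand a plain cylinder, a spool thick at both ends and a low ring. Point: on the axis, half-way up (32 mm above the underside); z up along the axis.
- caliper: Fixed steel bench caliper on a base plate whose top is 6 mm above the table. Origin: table height, under the fixed jaw's face. Local y: slide direction, from fixed jaw to moving jaw; x: from jaw tips to the beam; z up. Jaw faces: square to y, x -25 to +45 mm, 8 to 35 mm high; fixed face at y = 0. Beam at x 59 to 81 mm, 28 mm high. The part stands on the plate between the faces near x = 0.
- jaw (a joint): Caliper opening in m: gap between the two jaw faces, 0 when they meet, at most 0.14; starts at 0.10 to 0.13. The moving jaw slides along the caliper's y with about 2 N of friction and stays where it is left. Closed on the shaft's 36 mm foot it reads 0.036.
- thumb_post (a point): Centre of the top of the moving jaw's thumb post: upright dark steel pin, 16 mm across, 36 mm high, on the slide head (flat top 40 mm above the table). This point is 76 mm above the table, at x = 70 mm of the caliper, and 18 mm further along its y than the moving jaw's face. Push or pinch the pin to slide the jaw.

How it is judged:
By the outcome, as a careful person would: the job done as asked, in the order asked, and still so for the second after the job is handed in, with the robot touching nothing.
It also fails if it takes over 53 s, if anything falls off the work surface, if the arm or the gripper's body presses on something with over 40 N, if the wrist force passes 120 N, or if a joint passes its speed limit or range.

## Working session

There is one attempt and no reset: what is moved stays moved. The work goes in short steps, Python scripts to look and compute and a tool call to move; the robot and the scene stay as the last step left them, time stands still between calls to the robot, and variables do not carry over. Pictures are saved under pics/ and viewed, at most 10 in all, crops included, and the job is handed in when it is done.

Besides the shell and the picture viewer there is one more tool, called as a command line: name --argument value ..., lists and objects as JSON in quotes. apply_moves: Moves the arm, as the interface text tells. Shift numbers are shares of 20 cm and turn numbers shares of pi rad, none past 1 either way. Its arguments: {"type":"object","properties":{"commands":{"type":"array","items":{"type":"array","items":{"type":"array","items":{"type":"number"}}}},"force":{"type":"number"}},"required":["commands"]}

```bash
mkdir -p pics; cat > h.py <<'E'
import cv2,numpy as np
from station import arm,viewer
def grab(n,f):
    d=viewer.grab_frame(n); cv2.imwrite('pics/'+f,d['image']); np.savez('pics/'+f[:-4],**{k:np.array(d[k]) for k in('mtx','k1','rvec','tvec')}); return d
def ld(f): return dict(np.load('pics/'+f+'.npz'))
def ray(d,p):
    K=np.array(d['mtx']);dist=np.array([float(d['k1']),0,0,0,0])
    u=cv2.undistortPoints(np.array([[p]],float),K,dist).ravel()
    R=cv2.Rodrigues(np.array(d['rvec'],float))[0]; t=np.array(d['tvec'],float).ravel()
    return -R.T@t, R.T@np.array([u[0],u[1],1])
def atz(d,p,z):
    c,r=ray(d,p); return c+r*(z-c[2])/r[2]
def proj(d,P):
    return cv2.projectPoints(np.array(P,float).reshape(-1,3),np.array(d['rvec'],float),np.array(d['tvec'],float),np.array(d['mtx']),np.array([float(d['k1']),0,0,0,0]))[0].reshape(-1,2)
E
python3 - <<'E'
from h import *
for n in('scene','side'): d=grab(n,n+'1.png');print(n,ray(d,(320,200)))
E
```

```text
scene (array([ 0.95006612, -0.44967936,  0.55750365]), array([-0.57926117,  0.43690906, -0.6882385 ]))
side (array([0.50654658, 0.47589892, 0.4367506 ]), array([ 0.02573198, -0.86432178, -0.5023548 ]))
```

View pics/scene1.png

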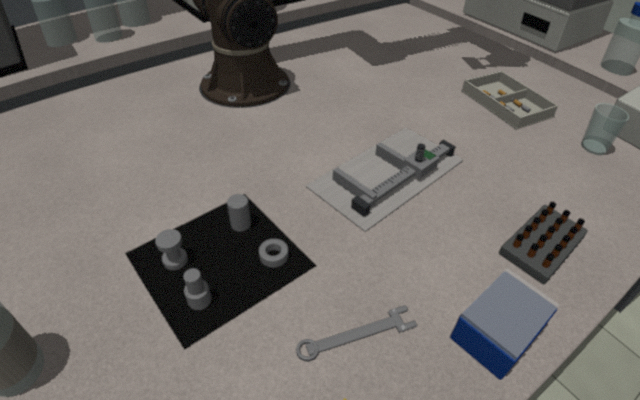

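View pics/side1.png

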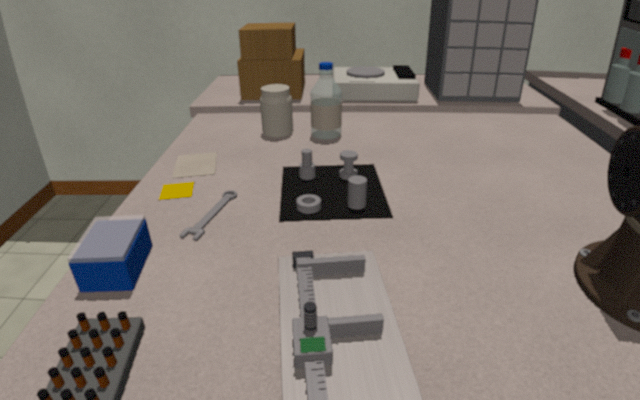

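The scene picture shows the shaft at about (197,290) on the mat and the caliper around (390,175), with its thumb post top at (420,148). In the side picture the shaft is at (307,165), the post top at (310,307), the fixed jaw at (335,267) and the moving jaw at (350,328). I'll zoom in on both.

```bash
python3 - <<'E'
from h import *
a=cv2.imread('pics/scene1.png');b=cv2.imread('pics/side1.png')
z=lambda i,x,y,w,h,s:cv2.resize(i[y:y+h,x:x+w],None,fx=s,fy=s,interpolation=cv2.INTER_CUBIC)
cv2.imwrite('pics/c1.png',z(a,300,120,170,115,4.7))
c=np.zeros((600,800,3),np.uint8)
c[:420,:490]=z(b,270,240,140,120,3.5)
c[:420,500:800]=z(a,170,255,50,70,6)
c[430:600,:600]=np.clip(z(b,280,146,120,34,5).astype(int)*2,0,255)
cv2.imwrite('pics/c2.png',c)
E
```

```text
(no output)
```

View pics/c1.png

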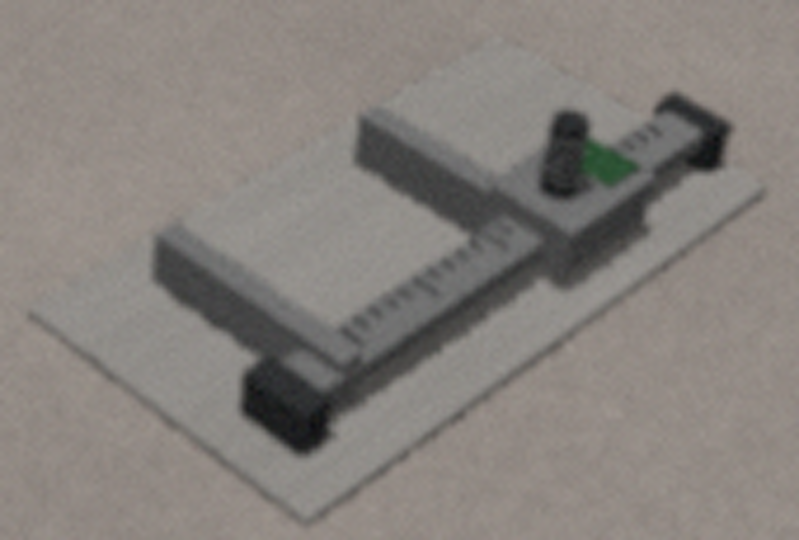

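View pics/c2.png

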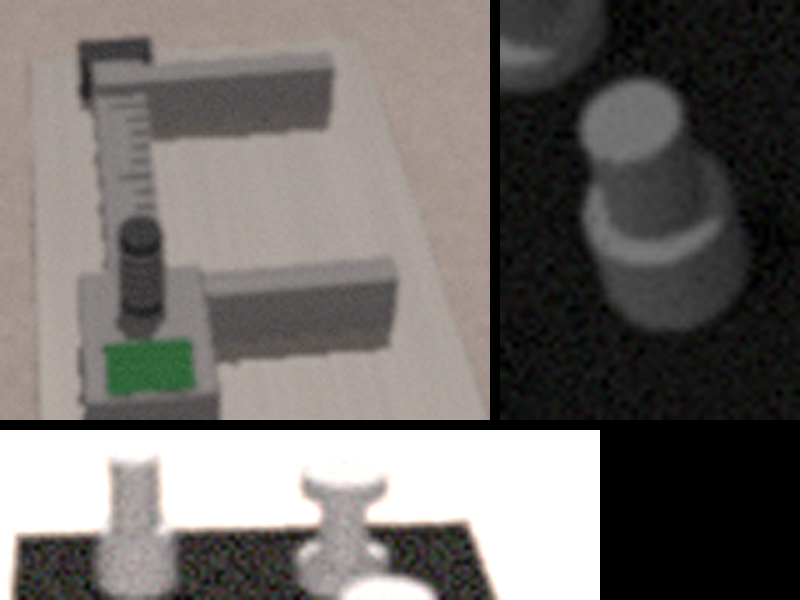

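The crops show these points, in original pixels:
- **Scene:** shaft top disc centre (192,275), post top (421,146), moving face tip top (376.6,145.5), fixed face tip top (339.4,168.5).
- **Side:** shaft axis near x = 307, post top (310,305), fixed face tip top (365,260), moving face tip top (382,315).

```bash
cat > fit.py <<'E'
from h import *
from scipy.optimize import least_squares
A=ld('scene1');B=ld('side1')
s=lambda x,y:(300+(x+.5)/4.7-.5,120+(y+.5)/4.7-.5)
e=lambda x,y:(270+(x+.5)/3.5-.5,240+(y+.5)/3.5-.5)
obs=[(A,(70,18,76,1),s(569,122)),(A,(-25,0,35,1),s(360,118)),(A,(-25,0,35,0),s(186,229)),(A,(45,0,35,0),s(330,333)),
(B,(70,18,76,1),e(140,226)),(B,(-25,0,35,0),e(332,70)),(B,(-25,0,35,1),e(393,262)),(B,(-25,0,8,0),e(330,126))]
def res(p):
    x,y,a,g=p;r=[]
    for d,l,uv in obs:
        lx,ly=l[0]/1e3,l[1]/1e3+l[3]*g
        P=(x+lx*np.cos(a)-ly*np.sin(a),y+lx*np.sin(a)+ly*np.cos(a),l[2]/1e3)
        r+=list(proj(d,P)[0]-uv)
    return np.array(r)
E
python3 - <<'E'
from fit import *
c=atz(A,s(360,118),.035);f=atz(A,s(186,229),.035);print(f,c,atz(B,e(332,70),.035),atz(B,e(393,262),.035))
dy=c-f
o=least_squares(res,[f[0],f[1],np.arctan2(-dy[0],dy[1]),.12],x_scale=[.01,.01,.1,.01]);print(o.x,np.round(o.fun.reshape(-1,2),1))
print('shaft top',atz(A,(192,275),.067), 'side top',atz(B,(306.8,152.5),.067))
P=atz(A,(192,275),.067);print(proj(B,[P,(P[0],P[1],.003)]),proj(A,[(P[0],P[1],.003)]))
print(arm.get_state())
E
```

```text
[ 0.45882372 -0.03507027  0.035     ] [0.44048642 0.07666898 0.035     ] [ 0.45525157 -0.03446554  0.035     ] [0.44022392 0.08009996 0.035     ]
[ 0.48171419 -0.02886289  0.14799251  0.10948252] [[ 1.2  0.1]
 [-0.2  0.2]
 [ 0.4 -1. ]
 [-3.1 -5.6]
 [-0.4  2.2]
 [-1.1  0.8]
 [-0.8 -2.4]
 [-1.2 -1.5]]
shaft top [ 0.56033718 -0.37842136  0.067     ] side top [ 0.5587298  -0.36533226  0.067     ]
[[306.36654856 150.09719977]
 [307.16011278 176.07738212]] [[199.96387813 300.18689659]]
{'t': 0.1, 'q': array([ 1.43911339e+00,  3.59338303e-01,  1.11623988e-02, -2.69501352e-04,
       -1.22412441e+00, -2.88072297e-01]), 'qd': array([-0.00182194, -0.00129425,  0.00202467,  0.00214441,  0.00130488,
       -0.00138528]), 'joint_efforts': array([-3.21370593e-03, -5.84165490e+01,  2.93751132e+01,  7.01560736e+00,
        1.01859873e-02, -5.71450028e-05]), 'eef_pos': array([0.27497459, 0.61601324, 0.24771369]), 'ee_rot': array([ 3.14007866e+00, -1.84400147e-04, -4.19846857e-01]), 'force': array([ 0.695849  , -0.25122827, -0.40085007]), 'moment': array([-0.02247122,  0.00634787,  0.02467686]), 'gripper_force': 0.0, 'width': 0.08759497111315881}
```

```bash
sed -i 's/,(A,(45,0,35,0),s(330,333))//' fit.py; python3 - <<'E'
from fit import *
o=least_squares(res,[.48,-.03,.15,.11],x_scale=[.01,.01,.1,.01],loss='soft_l1');print(o.x,np.round(res(o.x).reshape(-1,2),1))
for n,p,z in(('spool',(169,237),.06),('cyl',(238,201),.06),('ring',(273,247),.02)):print(n,atz(A,p,z))
E
```

```text
[ 0.47978844 -0.02941204  0.13540423  0.1098493 ] [[ 0.8  0.2]
 [-0.3  0. ]
 [-0.3 -1.4]
 [-0.1  1.7]
 [ 0.2  0.7]
 [-0.3 -2.3]
 [ 0.1 -1.6]]
spool [ 0.46655363 -0.37780135  0.06      ]
cyl [ 0.45510019 -0.24997546  0.06      ]
ring [ 0.54520004 -0.23780321  0.02      ]
```

apply_moves --commands '[[[-1,0.2,-0.15,0,0.04],[-1,0.15,-0.2,0,0.04],[-1,0.1,-0.22,0,0.04],[-1,0.1,-0.22,0,0.04],[-1,0.1,-0.22,0,0.02],[-1,0.1,-0.22,0,0],[-1,0.1,-0.22,0,0],[-1,0.1,-0.22,0,0],[-1,0,-0.24,0,0],[-1,0,-0.24,0,0],[-1,0,-0.24,0,0],[-1,0,-0.24,0,0]]]' --force 25

```text
t: 1.3
eef_pos: [0.4645, 0.0884, 0.2485]
ee_rot: [3.142, 0.0, 0.146]
force: [1.0, -0.8, -0.0]
width: 0.0876
gripper_force: 0.0
```

apply_moves --commands '[[[-1,0.1,-0.2,0,0],[-1,0.1,-0.2,0,0],[-1,0,0,0,0],[-1,0,0,0,0]]]'

```text
t: 1.7
eef_pos: [0.505, 0.0091, 0.248]
ee_rot: [3.142, 0.001, 0.143]
force: [-0.6, 0.9, 0.1]
width: 0.0876
gripper_force: 0.0
```

```bash
python3 - <<'E'
from h import *
d=grab('wrist','w1.png');print(ray(d,(320,200)))
E
```

```text
(array([0.58661423, 0.02130989, 0.38321157]), array([-0.29318694, -0.04688557, -0.95496171]))
```

View pics/w1.png

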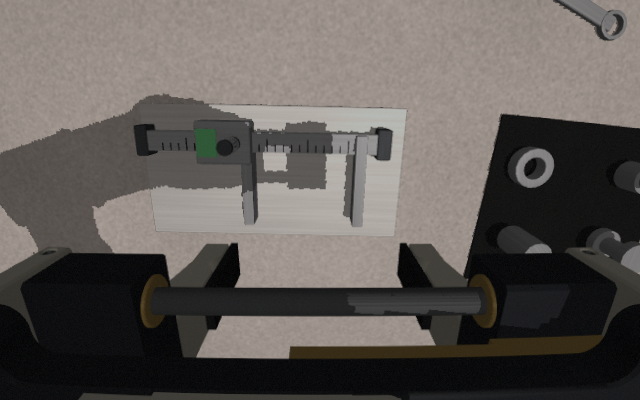

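The wrist picture shows the fixed jaw tip near (353,222), the moving jaw tip near (250,222) and the post top near (225,147). I'll overlay my fit on it to check.

```bash
python3 - <<'E'
from h import *
d=ld('w1');im=cv2.imread('pics/w1.png')
x,y,a,g=.47979,-.02941,.1354,.10985
L=[(70,18+g*1e3,76),(-25,0,35),(45,0,35),(-25,g*1e3,35),(45,g*1e3,35),(-25,0,8),(-25,g*1e3,8)]
P=[(x+l[0]/1e3*np.cos(a)-l[1]/1e3*np.sin(a),y+l[0]/1e3*np.sin(a)+l[1]/1e3*np.cos(a),l[2]/1e3) for l in L]
q=proj(d,P);print(q.round(1))
s=4.;c=cv2.resize(im[100:240,190:390],None,fx=s,fy=s,interpolation=cv2.INTER_CUBIC)
c=np.clip(c.astype(int)*1.5,0,255).astype(np.uint8)
for u in q: cv2.drawMarker(c,tuple(int(v) for v in ((u-[190,100]+.5)*s-.5)),(0,0,255),0,12,1)
cv2.imwrite('pics/c3.png',c)
E
```

```text
[[222.3 146.9]
 [348.3 224.3]
 [350.5 165.1]
 [254.4 223.7]
 [250.9 164.5]
 [346.4 216.3]
 [258.5 215.7]]
```

View pics/c3.png

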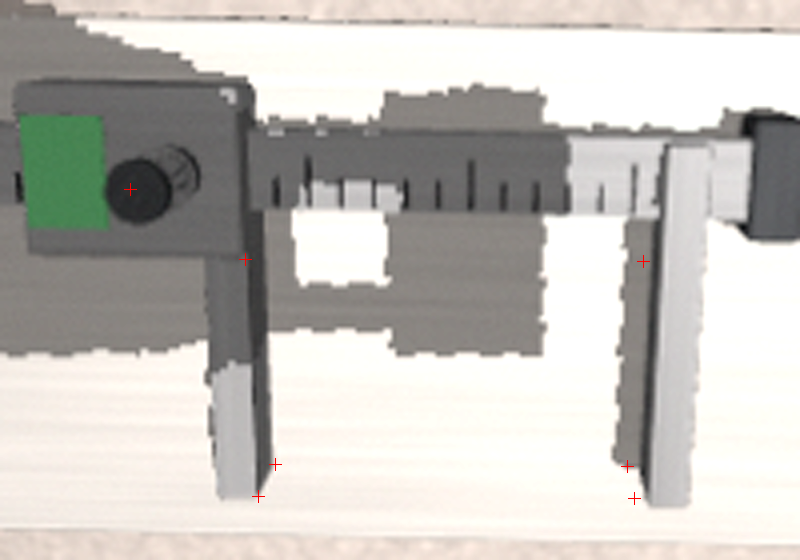

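The moving jaw and post match, but the fixed face's top edge is really at crop (650,505), about 4 px outward from the fit. I'll refit with the wrist points included.

```bash
python3 - <<'E'
import fit
from fit import *
W=ld('w1');w=lambda x,y:(190+(x+.5)/4-.5,100+(y+.5)/4-.5)
fit.obs+=3*[(W,(70,18,76,1),w(138,190)),(W,(-25,0,35,0),w(650,505)),(W,(-25,0,35,1),w(258,496)),(W,(45,0,35,1),w(246,257)),(W,(45,0,35,0),w(660,262))]
o=least_squares(res,[.48,-.03,.15,.11],x_scale=[.01,.01,.1,.01],loss='soft_l1');print(o.x,np.round(res(o.x).reshape(-1,2)[:12],1))
x,y,a,g=o.x
T=lambda lx,ly:(x+lx*np.cos(a)-ly*np.sin(a),y+lx*np.sin(a)+ly*np.cos(a))
print('place',T(0,.025),'post',T(.07,.018+g),'axis y',(-np.sin(a),np.cos(a)))
E
```

```text
[ 0.47943574 -0.0337084   0.12653487  0.1137355 ] [[ 0.6  0.5]
 [-0.3  0.1]
 [-2.  -0.8]
 [-0.4  1.1]
 [ 0.3 -1. ]
 [-0.4 -2.3]
 [ 0.1 -3.3]
 [-0.9 -0.5]
 [-0.4 -0.9]
 [ 0.3 -0. ]
 [ 0.5  0.5]
 [ 0.1  0.8]]
place (np.float64(0.4762808003879765), np.float64(-0.008908267195627331)) post (np.float64(0.5322514095279955), np.float64(0.10580771692539974)) axis y (np.float64(-0.1261974798289697), np.float64(0.9920051391423418))
```

apply_moves --commands '[[[-1,0,-0.24,0,0],[-1,0,-0.24,0,0],[-1,0,-0.24,0,0],[-1,0,-0.24,0,0],[-1,0.05,-0.24,0,0],[-1,0.05,-0.24,0,0],[-1,0.05,-0.24,0,0],[-1,0.05,-0.22,0,0],[-1,0,0,0,0],[-1,0,0,0,0]]]'

```text
t: 2.75
eef_pos: [0.5454, -0.3691, 0.2475]
ee_rot: [-3.141, 0.001, 0.145]
force: [-0.1, 0.4, -0.7]
width: 0.0878
gripper_force: 0.0
```

```bash
python3 - <<'E'
from h import *
d=grab('wrist','w2.png');print(proj(d,[(.56,-.377,.067),(.56,-.377,.033),(.56,-.377,.003)]))
E
```

```text
[[328.99396706 172.46332331]
 [328.05900521 165.85856905]
 [327.36542648 160.96193272]]
```

View pics/w2.png

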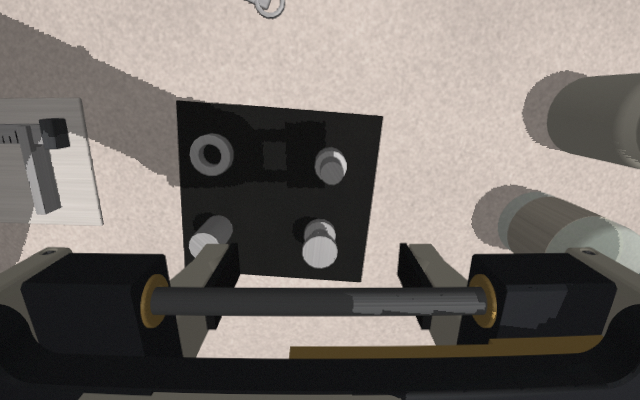

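The wrist picture shows the shaft's top disc at (331,173), within about 2 px of the prediction, so the shaft axis is near (0.560, -0.379).

apply_moves --commands '[[[-1,0.073,-0.05,-0.15,0],[-1,0,0,-0.2,0],[-1,0,0,-0.2,0],[-1,0,0,-0.15,0],[-1,0,0,-0.1,0],[-1,0,0,-0.05,0],[-1,0,0,0,0],[-1,0,0,0,0]]]'

```text
t: 3.6
eef_pos: [0.5607, -0.3791, 0.08]
ee_rot: [3.141, -0.001, 0.147]
force: [-0.7, 0.6, 0.1]
width: 0.0878
gripper_force: 0.0
```

```bash
python3 - <<'E'
from h import *
d=grab('wrist','w3.png');s=arm.get_state();print(s['eef_pos'])
im=d['image'];c=cv2.resize(im[60:360,160:520],None,fx=2,fy=2)
cv2.imwrite('pics/c4.png',c[:600,:800])
E
```

```text
[ 0.56085419 -0.37939548  0.08037268]
```

View pics/c4.png

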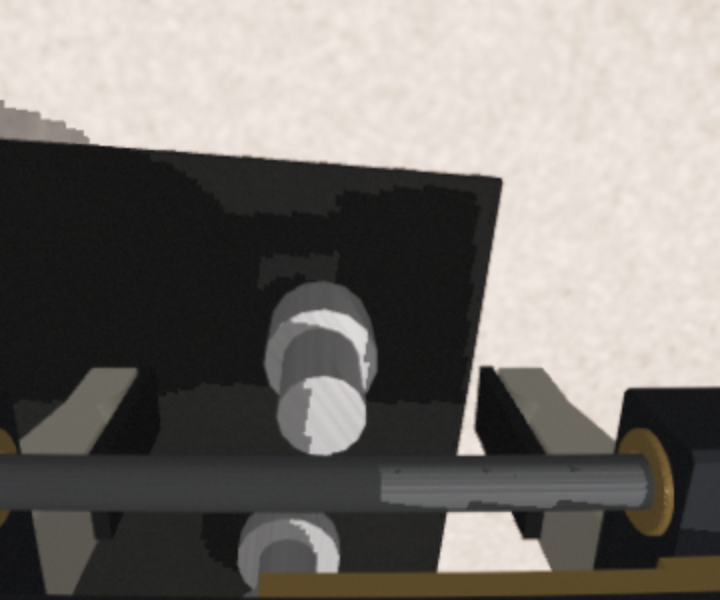

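The shaft sits midway between the fingers, with its top disc centre at crop (322,414), or (321,267) in the full image. Next I'll check its position.

```bash
python3 - <<'E'
from h import *
print(atz(ld('w3'),(320.7,266.7),.067))
E
```

```text
[ 0.56093856 -0.3797796   0.067     ]
```

apply_moves --commands '[[[-1,0,0,-0.06,0],[-1,0,0,-0.045,0],[-1,0,0,0,0],[0.6,0,0,0,0],[0.6,0,0,0,0],[0.6,0,0,0,0],[1,0,0,0,0],[1,0,0,0,0],[1,0,0,0,0],[1,0,0,0,0],[1,0,0,0,0],[1,0,0,0,0]]]' --force 25

```text
t: 4.85
eef_pos: [0.5598, -0.3797, 0.0576]
ee_rot: [3.141, -0.0, 0.146]
force: [-0.3, 1.2, -3.1]
width: 0.0228
gripper_force: 25.0
```

apply_moves --commands '[[[1,0,0,0.05,0],[1,0,0,0.12,0],[1,0,0,0.15,0],[1,0,0,0.1,0],[1,-0.02,0.1,0.08,0],[1,-0.04,0.19,0,0],[1,-0.05,0.22,0,0],[1,-0.05,0.22,0,0],[1,-0.05,0.22,0,0],[1,-0.05,0.22,0,0],[1,-0.05,0.22,0,0],[1,-0.05,0.2,0,0]]]'

```text
t: 6.05
eef_pos: [0.4867, -0.0599, 0.158]
ee_rot: [-3.141, -0.0, 0.146]
force: [2.3, 0.9, -2.9]
width: 0.0229
gripper_force: 25.0
```

apply_moves --commands '[[[1,-0.04,0.16,0,0],[1,-0.018,0.104,0,0],[1,0,0,0,0],[1,0,0,0,0],[1,0,0,0,0]]]'

```text
t: 6.55
eef_pos: [0.476, -0.0092, 0.1577]
ee_rot: [-3.142, 0.0, 0.145]
force: [0.0, -0.7, -4.3]
width: 0.023
gripper_force: 25.0
```

```bash
python3 - <<'E'
from h import *
s=arm.get_state();p=s['eef_pos'];print(p,s['ee_rot'],s['width'])
for n in('scene','side','wrist'):
  d=grab(n,n+'4.png')
a=cv2.imread('pics/scene4.png')[60:230,280:480];b=cv2.imread('pics/side4.png')[160:330,260:460]
cv2.imwrite('pics/c5.png',np.hstack([cv2.resize(v,None,fx=2,fy=2,interpolation=cv2.INTER_CUBIC) for v in(a,b)]))
E
```

```text
[ 0.47603604 -0.00924908  0.15770743] [-3.14157037e+00  8.11550609e-05  1.45350804e-01] 0.02299549989901522
```

View pics/c5.png

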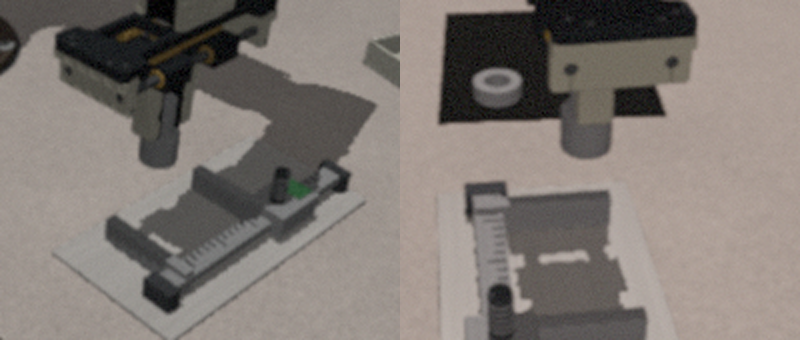

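The shaft hangs upright in the gripper above the space between the jaws, with its foot at about (359,215) in the scene picture and (352,235) in the side picture. I'll lower it now, slowing near the plate.

apply_moves --commands '[[[1,0,0.01,-0.1,0],[1,0,0,-0.15,0],[1,0,0,-0.12,0],[1,0,0,-0.06,0],[1,0,0,-0.025,0],[1,0,0,-0.01,0],[1,0,0,0,0],[1,0,0,0,0]]]'

```text
t: 7.5
eef_pos: [0.4767, -0.0068, 0.0653]
ee_rot: [-3.141, -0.001, 0.146]
force: [-0.0, -0.8, -3.1]
width: 0.0231
gripper_force: 25.0
```

apply_moves --commands '[[[1,0,0,-0.01,0],[1,0,0,-0.007,0],[1,0,0,0,0],[1,0,0,0,0]]]'

```text
t: 7.9
eef_pos: [0.4761, -0.0068, 0.0613]
ee_rot: [-3.142, -0.0, 0.146]
force: [0.9, 0.1, -3.2]
width: 0.0229
gripper_force: 25.0
```

apply_moves --commands '[[[1,0,0,-0.004,0],[1,0,0,0,0],[1,0,0,0,0]]]'

```text
t: 8.2
eef_pos: [0.4763, -0.0068, 0.0605]
ee_rot: [3.142, -0.0, 0.146]
force: [0.0, -0.4, -1.0]
width: 0.0225
gripper_force: 25.0
```

apply_moves --commands '[[[1,0,0,-0.002,0],[1,0,0,0,0],[1,0,0,0,0]]]'

```text
t: 8.5
eef_pos: [0.4764, -0.0068, 0.0604]
ee_rot: [3.142, -0.001, 0.146]
force: [-1.7, -0.7, 5.1]
width: 0.0229
gripper_force: 25.0
```

apply_moves --commands '[[[0.3,0,0,0,0],[0.2,0,0,0,0],[0.1,0,0,0,0],[-0.1,0,0,0,0],[-0.1,0,0,0,0],[-0.1,0,0,0,0],[-0.1,0,0,0.03,0],[-0.1,0,0,0.1,0],[-0.1,0,0,0.15,0],[-0.1,0,0,0.15,0],[-0.1,0,0,0,0],[-0.1,0,0,0,0]]]'

```text
t: 9.7
eef_pos: [0.4765, -0.0066, 0.147]
ee_rot: [-3.141, -0.002, 0.146]
force: [0.5, -0.5, -0.6]
width: 0.048
gripper_force: 0.0
```

```bash
python3 - <<'E'
from h import *
s=arm.get_state();print(s['eef_pos'],s['width'])
for n in('scene','side','wrist'): d=grab(n,n+'5.png');print(proj(d,[(.4763,-.0068,.07),(.4763,-.0068,.006),(.5322,.1058,.076)]).round())
E
```

```text
[ 0.47647082 -0.00663035  0.14695817] 0.04795428239567658
[[358. 154.]
 [355. 179.]
 [421. 146.]]
[[352. 252.]
 [351. 286.]
 [309. 305.]]
[[319. 222.]
 [319. 196.]
 [155. 119.]]
```

apply_moves --commands '[[[-0.1,0.07,0.14,0,0],[-0.1,0.1,0.2,0,0],[-0.1,0.1,0.2,0,0],[-0.1,0.01,0.02,0,0],[-0.1,0,0,-0.1,0],[-0.1,0,0,-0.12,0],[-0.1,0,0,-0.1,0],[-0.1,0,0,-0.05,0],[-0.1,0,0,-0.025,0],[-0.1,0,0,0,0],[-0.1,0,0,0,0]]]'

```text
t: 10.95
eef_pos: [0.5326, 0.1053, 0.0676]
ee_rot: [-3.141, -0.001, 0.146]
force: [-0.2, -0.0, 1.0]
width: 0.0485
gripper_force: 0.0
```

```bash
python3 - <<'E'
from h import *
d=grab('wrist','w6.png');print(proj(d,[(.5322,.1058,.076)]).round(),arm.get_state()['eef_pos'])
a=cv2.imread('pics/scene5.png')[110:230,300:440];b=cv2.imread('pics/side5.png')[230:350,280:420]
c=[cv2.resize(v,(400,343),interpolation=cv2.INTER_CUBIC) for v in(a,b)]
w=cv2.resize(d['image'],(400,250));w5=cv2.resize(cv2.imread('pics/wrist5.png'),(400,250))
cv2.imwrite('pics/c6.png',np.vstack([np.hstack(c),np.hstack([w,w5])]))
E
```

```text
[[318. 291.]] [0.53269875 0.10537427 0.06781193]
```

View pics/c6.png

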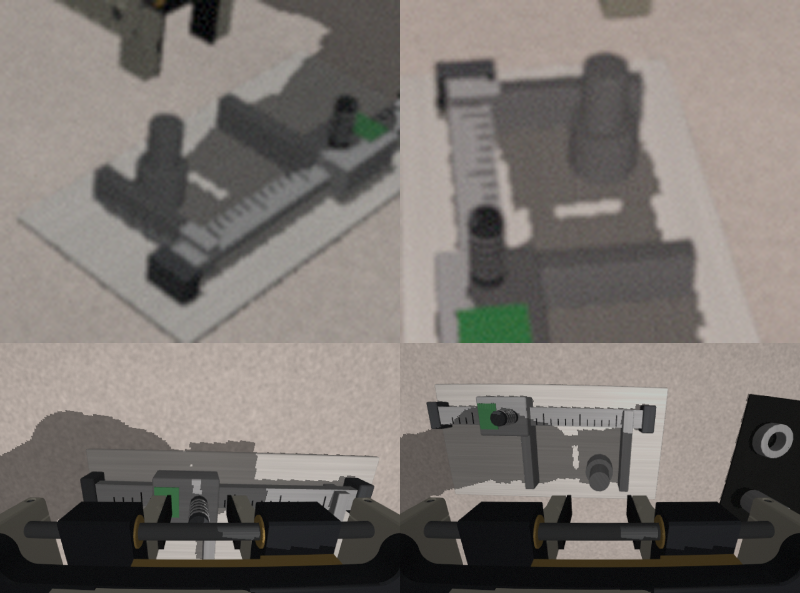

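The composite shows the shaft standing upright on the plate, clear of the fixed jaw, and the thumb post between the open fingers. I'll pinch the post gently.

apply_moves --commands '[[[0.3,0,0,0,0],[0.5,0,0,0,0],[0.6,0,0,0,0],[0.8,0,0,0,0],[1,0,0,0,0],[1,0,0,0,0],[1,0,0,0,0],[1,0,0,0,0]]]' --force 15

```text
t: 11.8
eef_pos: [0.5322, 0.1052, 0.0671]
ee_rot: [-3.142, -0.0, 0.146]
force: [-1.1, -0.2, 1.3]
width: 0.0156
gripper_force: 15.0
```

apply_moves --commands '[[[1,0.002,-0.015,0,0],[1,0.004,-0.03,0,0],[1,0.004,-0.03,0,0],[1,0.004,-0.03,0,0],[1,0.004,-0.03,0,0],[1,0.004,-0.03,0,0],[1,0.004,-0.03,0,0],[1,0.004,-0.03,0,0],[1,0.004,-0.03,0,0],[1,0.004,-0.03,0,0],[1,0.002,-0.02,0,0],[1,0,0,0,0]]]'

```text
t: 13.0
eef_pos: [0.5397, 0.0427, 0.067]
ee_rot: [3.141, 0.001, 0.145]
force: [-2.6, -3.2, 4.7]
width: 0.0159
gripper_force: 15.0
```

apply_moves --commands '[[[1,0.0007,-0.006,0,0],[1,0.0007,-0.006,0,0],[1,0.0007,-0.006,0,0],[1,0.0007,-0.006,0,0],[1,0.0007,-0.006,0,0],[1,0.0007,-0.006,0,0],[1,0.0007,-0.006,0,0],[1,0.0007,-0.006,0,0],[1,0,0,0,0]]]'

```text
t: 13.9
eef_pos: [0.5408, 0.0341, 0.067]
ee_rot: [-3.141, 0.001, 0.145]
force: [-3.9, 3.4, 6.1]
width: 0.0155
gripper_force: 15.0
```

apply_moves --commands '[[[1,0.0005,-0.004,0,0],[1,0.0005,-0.004,0,0],[1,0.0005,-0.004,0,0],[1,0.0005,-0.004,0,0],[1,0.0005,-0.004,0,0],[1,0,0,0,0]]]'

```text
t: 14.5
eef_pos: [0.5412, 0.0301, 0.067]
ee_rot: [-3.141, 0.001, 0.145]
force: [-4.9, 3.6, 5.4]
width: 0.0155
gripper_force: 15.0
```

apply_moves --commands '[[[1,0.0002,-0.003,0,0],[1,0.0002,-0.003,0,0],[1,0.0002,-0.003,0,0],[1,0,0,0,0]]]'

```text
t: 14.9
eef_pos: [0.5415, 0.0284, 0.067]
ee_rot: [-3.141, 0.001, 0.145]
force: [-4.5, 3.9, 6.1]
width: 0.0155
gripper_force: 15.0
```

apply_moves --commands '[[[1,0.0002,-0.003,0,0],[1,0.0002,-0.003,0,0],[1,0.0002,-0.003,0,0],[1,0,0,0,0]]]'

```text
t: 15.3
eef_pos: [0.5417, 0.0266, 0.067]
ee_rot: [-3.141, 0.0, 0.145]
force: [-3.9, 4.1, 6.2]
width: 0.0154
gripper_force: 15.0
```

apply_moves --commands '[[[1,0.0002,-0.003,0,0],[1,0.0002,-0.003,0,0],[1,0.0002,-0.003,0,0],[1,0,0,0,0]]]'

```text
t: 15.7
eef_pos: [0.5418, 0.0262, 0.067]
ee_rot: [-3.14, -0.0, 0.145]
force: [-6.8, 12.1, 6.7]
width: 0.0156
gripper_force: 15.0
```

apply_moves --commands '[[[0.5,0,0,0,0],[0.3,0,0,0,0],[0.1,0,0,0,0],[-0.1,0,0,0,0],[-0.1,0,0,0,0],[-0.1,0,0,0,0],[-0.1,0,0,0.05,0],[-0.1,0,0,0.15,0],[-0.1,0,0,0.2,0],[-0.1,0,0,0.2,0],[-0.1,0,0,0,0],[-0.1,0,0,0,0]]]'

```text
t: 16.9
eef_pos: [0.5425, 0.0254, 0.1887]
ee_rot: [-3.141, -0.003, 0.146]
force: [0.2, -0.5, -0.8]
width: 0.0486
gripper_force: 0.0
```

```bash
python3 - <<'E'
from h import *
# numeric check: edge columns/rows of shaft in pictures, and image left-to-right intensity profiles
x,y,a=.47944,-.03371,.12653
T=lambda lx,ly,z:(x+lx*np.cos(a)-ly*np.sin(a),y+lx*np.sin(a)+ly*np.cos(a),z)
for n in('side','wrist','scene'):
    d=grab(n,n+'7.png');g=cv2.cvtColor(d['image'],6)
    q=proj(d,[T(0,.018,.07),T(0,.018,.006),T(.07,.054,.076),T(-.025,0,.035),T(-.025,.036,.035)]);print(n,q.round().tolist())
    u,v=q[0]
    for z in(.065,.05,.04):
        u,v=proj(d,[T(0,.018,z)])[0].round().astype(int);print(z,u,g[v,u-16:u+17].tolist())
print(arm.get_state()['eef_pos'])
E
```

```text
side [[351.0, 248.0], [350.0, 282.0], [304.0, 265.0], [365.0, 259.0], [370.0, 274.0]]
0.065 351 [155, 156, 155, 152, 153, 156, 154, 134, 107, 113, 125, 134, 134, 135, 139, 139, 132, 134, 135, 132, 134, 132, 121, 121, 140, 157, 164, 163, 167, 166, 165, 161, 159]
0.05 351 [131, 137, 134, 132, 136, 134, 130, 112, 83, 73, 78, 83, 84, 84, 87, 87, 88, 84, 82, 83, 83, 77, 77, 99, 111, 119, 120, 115, 115, 122, 135, 157, 163]
0.04 351 [87, 85, 90, 107, 124, 136, 129, 103, 82, 69, 81, 82, 87, 85, 81, 84, 84, 84, 80, 83, 76, 74, 86, 110, 131, 133, 116, 98, 90, 106, 144, 163, 165]
wrist [[354.0, 279.0], [348.0, 248.0], [315.0, 206.0], [366.0, 282.0], [331.0, 282.0]]
0.065 353 [173, 173, 173, 152, 80, 104, 132, 134, 134, 135, 136, 132, 133, 133, 134, 137, 139, 138, 134, 134, 137, 137, 134, 133, 133, 106, 6, 11, 7, 9, 9, 8, 7]
0.05 352 [121, 125, 122, 108, 52, 49, 49, 52, 52, 54, 54, 57, 71, 107, 126, 131, 133, 131, 131, 135, 137, 138, 136, 131, 124, 99, 38, 10, 8, 8, 6, 6, 9]
0.04 351 [74, 75, 75, 71, 55, 50, 50, 49, 52, 50, 52, 55, 56, 53, 55, 56, 55, 54, 55, 55, 57, 57, 57, 58, 58, 58, 61, 50, 8, 11, 6, 10, 10]
scene [[354.0, 155.0], [352.0, 181.0], [396.0, 163.0], [337.0, 168.0], [350.0, 160.0]]
0.065 354 [157, 155, 156, 155, 155, 152, 156, 158, 155, 148, 106, 84, 91, 103, 108, 113, 121, 119, 116, 109, 100, 90, 97, 139, 151, 155, 153, 156, 158, 155, 154, 155, 153]
0.05 353 [153, 151, 151, 151, 155, 157, 159, 158, 154, 146, 115, 86, 74, 70, 77, 79, 80, 74, 72, 70, 68, 57, 64, 91, 111, 124, 130, 135, 143, 151, 154, 158, 152]
0.04 353 [125, 127, 138, 149, 157, 154, 151, 135, 127, 119, 90, 80, 75, 78, 76, 79, 69, 70, 71, 70, 62, 63, 60, 63, 60, 72, 95, 118, 123, 122, 124, 125, 130]
[0.54134598 0.02496125 0.18609241]
```

```bash
python3 -c "
from station import arm
print(arm.job_done())"
```

```text
the job is handed in; nothing more can be done
None
```

The job is handed in: the shaft stands upright, thick end down, on the caliper plate with the jaws closed on its foot. The jaw stopped firmly at about 12 N, the gripper has let go and is clear, and arm time was about 17 s. After release I checked that it was upright from image measurements only, because my picture views were used up.

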